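Seat a bearing in a pump housing with the bench arbor press

TASK

Press the bearing home in the cast pump housing with the small green bench press, only by pushing with a fingertip: lift nothing, and do not touch the housing or the bearing. First push the black-knobbed post so that the sliding nest carries the housing in under the ram right up to its stop, then push the near arm of the press handle down until the bearing is fully seated. Last, push the far arm of the handle down to turn it back until the ram stands at least 10 mm clear of the bearing, and leave the other parts on the bench where they are.

Things in the scene. Friction and masses are not known exactly. Their poses are not given: they have to be found in the camera images.
- press: Green bench arbor press, fixed. Origin on the worktop under the ram's axis; x away from the robot, y left along the slideway, z up. In mm: foot x -63..123, y +-68; slideway x +-62, y -67..223, up to z 30; column x 72..118, y +-28; head x -33..116, y +-32, z 133..215; the ram's bar stands up to z 280 above the head.
- hub (a point): Centre of the handle's hub (radius 20, 34 mm long along y), at (28, -115, 175) mm in the press frame, right of the head; a 20 mm thick shaft joins them. The handle is one straight round bar through the hub, 13 mm thick, turning about the press's y axis in the plane y = -115 mm, with a black 30 mm ball on each end, ball centres 122 mm from the axis.
- near_arm (a point): Point on the centre line of the handle's near arm (the one towards the robot), 100 mm from the hub's centre. At the start it points up and towards the robot.
- far_arm (a point): Point on the centre line of the handle's far arm (the other end of the same bar, away from the robot), 100 mm from the hub's centre. At the start it points down and away from the robot.
- handle (a joint): Turn of the handle, rad, 0 to 1.6, starts at 0 to 0.25; grows as the near arm goes down: near arm's elevation above level = 1.012 - value (far arm as much below level). At 0 the ram is fully up; 16 mm of ram travel per rad. Stays where left; at 100 mm from the axis about 1.2 N turns it free, 6 to 7 N while pressing the bearing.
- ram (a joint): Downward travel of the ram, m, 0 (fully up) to 0.026. It ends in a steel press pad of 44 mm diameter, underside at z = 110 mm minus this travel. Pad on the seated bearing: travel about 0.0207, handle about 1.29; 10 mm clear of it: 0.0107 or less, handle 0.67 or less.
- nest (a joint): Inward travel of the sliding nest, m: 0 pulled out to the left as at the start, 0.100 against its stop under the ram; moves in the press's -y direction. Needs about 2 N, stays where it is left.
- push_post (a point): Point on the axis of the nest's upright push post, at z = 68.5 mm. The post is a rod of 16 mm diameter with a black 26 mm ball on top, ball centre z = 88.5 mm, on a flat tongue whose top is at z = 28.5 mm; a 26 mm collar round its foot reaches z = 34.5 mm. In the press frame it stands at x = 0, y = 205 mm minus the nest's travel.
- housing: Grey cast pump housing, 82 x 95 x 61 mm, 0.7 kg, standing loose on the nest between four low steel lugs. Origin near the centre of its underside (z = 28.5 mm), z up. In the press frame it stands at about (0, 105.5 mm minus the nest's travel).
- bearing (a joint): How far the bearing has been pressed into the housing, m: 0 to 0.002 at the start, 0.0112 when fully seated (a hard stop). Takes about 30 N at the ram; it stays where it is pressed to.
- bearing_top (a point): Centre of the upper face of the steel ball bearing (52 mm diameter, 15 mm high) in the housing's bore. At the start it is 98 to 101 mm above the worktop and stands about 12 mm out of the housing; seated it is nearly flush, 89 mm above the worktop.
- grease_tub: White tub with a blue lid, 68 mm diameter, 53 mm high, origin at the centre of its underside. Leave alone.
- mount_a: Black rubber mount with a stud, 68 mm diameter, 58 mm high, origin at the centre of its underside. Leave alone.
- spare_bearing: Loose ball bearing, 52 mm diameter, 15 mm high, origin at the centre of its underside. Leave alone.
- seal: Black shaft seal ring, 72 mm diameter, 10 mm high, origin at the centre of its underside. Leave alone.
- threadlock: Black bottle with a white pointed cap, 38 mm diameter, 118 mm high, origin at the centre of its underside. Leave alone.
- cube_box: Small printed carton, 64 x 63 x 63 mm, origin at the centre of its underside. Leave alone.
- marker_blue: Felt marker with a blue cap, lying, 128 mm long, 18 mm thick, origin under its middle. Leave alone.
- calliper: Slide calliper lying flat, 74 x 202 x 12 mm, origin under its middle. Leave alone.
Mind the look-alikes: they are no part of the job. What is shaped like the housing but pink or purple is not meant.

How it is judged:
By the outcome, as a careful person would: the job done as asked, in the order asked, and still so for the second after the job is handed in, with the robot touching nothing.
It also fails if it takes over 61 s, if anything falls off the work surface, if the arm or the gripper's body presses on something with over 40 N, if the wrist force passes 120 N, or if a joint passes its speed limit or range.

ROBOT

A 6-joint arm with a two-finger parallel gripper is mounted at the origin on a cart in front of the work surface, level with it; the furniture and walls round the work are solid. World frame = base frame: x ahead of the robot, y to its left, z up, the work surface at z = 0. Lengths are in mm, angles in rad, forces in N, time in s.
With the tool pointing down it reaches from about 350 to 975 mm from the base axis. Payload 7.1 kg.
Tool frame: the origin (TCP) lies between the finger pads; the fingertips stand 14 mm ahead of it and the grasp point (between the pads) lies 5 mm behind it; z points along the fingers, y is the line along which they close (so a half turn about z gives the same grasp; the last joint's range is limited). The gripper opens to 88 mm and grips with 3 to 60 N. Pads are 20 mm wide; open, the fingers measure 115 mm over their backs; the gripper's body (75 mm by 178 mm) begins 61 mm behind the grasp point.
Start: joints at [1.289, 0.423, 1.63, -0, 1.089, -0.019], TCP at [162.334, 603.533, 236.675] pointing down, gripper open.
Joint ranges: [-3, 3], [-0.9, 2.11], [0.09, 2.58], [-1.31, 4.45], [0.11, 2.69], [-2.54, 2.54]. Speed limits (rad/s): [2.39, 2.39, 3.01, 3.14, 3.14, 3.14].

INTERFACE

Orientations are given as a rotation vector (axis times angle).
In Python, from workcell import ctrl gives the robot as it stands. The module is installed in compiled form; this text tells all that it offers.
- The arm moves only by the tool servo_tool, never from a script. Its argument "plan" is a list of rows, each a list of 3 entries, a list of its own where there are three numbers: the closure, from 0 (fully open) to 1 (shut), then the shift along the world's x, y, z in mm, then the turn about the world's z in degrees. In form: [[hand, [x, y, z], yaw], ...]. A call has 1 to 10 rows; each row is the pose to reach, as a shift and turn from the pose commanded when the call began; what a row does not reach only later rows make up. A row lasts 1/12 s, in which the tool goes at most 41.7 mm and 7.16 degrees, less where a joint would pass 70% of its speed; a pose out of reach is approached as far as the arm can. A call with a gripper value outside its range is refused whole. The fingers move at their own pace and stop on an object; the grip force is fixed at half the most. Time passes only in rows, so rows that repeat a pose let the fingers close. It gives the time, the measured TCP pose, the force, the opening and the grip force at its end, in the units of the state.
- ctrl.get_obs(): the state, without advancing time (a new reading comes with each control period).
- ctrl.get_image(name): name is "side" or "top" or "wrist"; returns the picture (420x560x3 uint8, blue, green, red); there is no depth.
- ctrl.camera_info(name): a dict with "fovy" (degrees; the focal length in pixels is half the picture's height over the tangent of half this angle, whatever the lens; pixels are square), "cx", "cy" (the principal point, pixels), "k1" (the pictures are not rectified: a ray, as slopes to the right and down, at radius r is drawn at 1 + k1 r^2 times it, then the intrinsics apply), "rvec" (rotation vector, rad) and "tvec" (3), from world to camera coordinates, as OpenCV has them; the wrist camera has in their place "T_tool_cam" (4x4, takes a point from camera to tool coordinates, whose origin is the TCP and whose axes are the flange's). Camera axes: x right, y down, z forward; pixel columns grow to the right and rows downward; lengths in mm; the calibration is good to about 2 mm. A picture is of the moment at which its call begins: read the wrist's pose just before it. camera_info takes no time and is no camera call.
- ctrl.close_job(): hands the job in; it is judged then, once.
The state is a dict: "t": time; "qpos": joint angles; "qvel": joint speeds; "joint_torque": joint torques, N m; "ee_pos": TCP position; "orientation": TCP orientation; "ft_force": force on the tool from outside, world axes, zero at the start; "moment": the same for the moment, N m; "width": finger opening in mm; "grasp_force": force on a finger pad.
Only numpy, scipy, OpenCV 4.12 (cv2) and the standard library are available. Lean on these libraries where they do the work, as an engineer would, in place of code of your own. Each camera call takes 0.05 s, during which the arm holds its last target. There are 200 camera calls.

## Working session

There is one attempt and no reset: what is moved stays moved. The work goes in short steps, Python scripts to look and compute and a tool call to move; the robot and the scene stay as the last step left them, time stands still between calls to the robot, and variables do not carry over. Pictures are saved under pics/ and viewed, at most 10 in all, crops included, and the job is handed in when it is done.

Besides the shell and the picture viewer there is one more tool, called after "Request:" in YAML: its name, and indented under it one key for each argument. servo_tool: Moves the arm, as the interface text tells. Its arguments: {"type":"object","properties":{"plan":{"type":"array"}},"required":["plan"]}

```bash
mkdir -p pics
cat > h.py <<'E'
import numpy as np,cv2
from workcell import ctrl
def cam(n):
    i=ctrl.camera_info(n); f=210/np.tan(np.radians(i['fovy'])/2)
    K=np.array([[f,0,i['cx']],[0,f,i['cy']],[0,0,1.]]); D=np.array([i['k1'],0,0,0.])
    return K,D,i
def ext(n):
    K,D,i=cam(n); return K,D,np.array(i['rvec'],float),np.array(i['tvec'],float)
def proj(n,P):
    K,D,r,t=ext(n); return cv2.projectPoints(np.array(P,float).reshape(-1,1,3),r,t,K,D)[0].reshape(-1,2)
E
python3 - <<'E'
from h import *
for n in("side","top"):
    cv2.imwrite(f"pics/{n}0.png",ctrl.get_image(n)); print(ctrl.camera_info(n))
print(ctrl.get_obs())
E
```

```text
{'fovy': 49.46627192212701, 'cx': 276.66661121495247, 'cy': 208.2406556513755, 'k1': 0.052352382370852796, 'rvec': array([ 2.18192978, -0.55828494,  0.28230909]), 'tvec': array([-454.3876552 ,  326.64734727, 1118.52911097])}
{'fovy': 57.11821879942548, 'cx': 282.4959008823602, 'cy': 208.21699961672084, 'k1': -0.06069136835717234, 'rvec': array([ 2.17543693, -2.18753241,  0.09181838]), 'tvec': array([  50.37000971,  568.18128029, 1345.82148362])}
{'t': 0.1, 'qpos': array([ 1.28901379e+00,  4.23746649e-01,  1.63059156e+00, -1.86720015e-05,
        1.08864099e+00, -1.90039267e-02]), 'qvel': array([ 2.13192109e-04, -2.58347350e-03, -1.77435096e-03,  7.13639035e-05,
        1.78948752e-03, -4.23977458e-04]), 'joint_torque': array([-2.43609811e-04, -5.45613205e+01, -2.74324232e+01,  6.45122747e-02,
        1.88277400e-02, -5.29685394e-05]), 'ee_pos': array([162.2003454 , 603.08372898, 235.99918057]), 'orientation': array([-4.11546408e-01, -3.11432606e+00,  2.15715410e-03]), 'ft_force': array([-0.39510164,  0.59804973,  0.03322369]), 'moment': array([-0.00644329,  0.05229627,  0.00691958]), 'grasp_force': 0.0, 'width': 87.94916378592563}
```

View pics/side0.png

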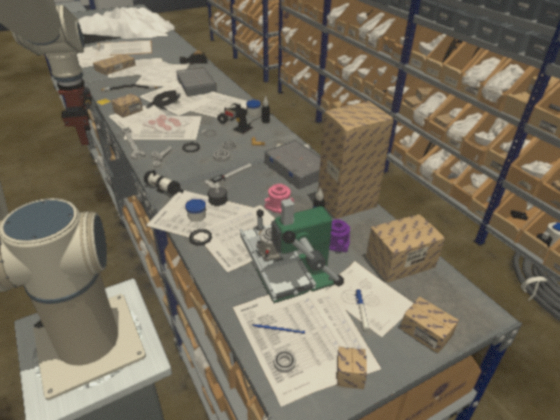

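View pics/top0.png

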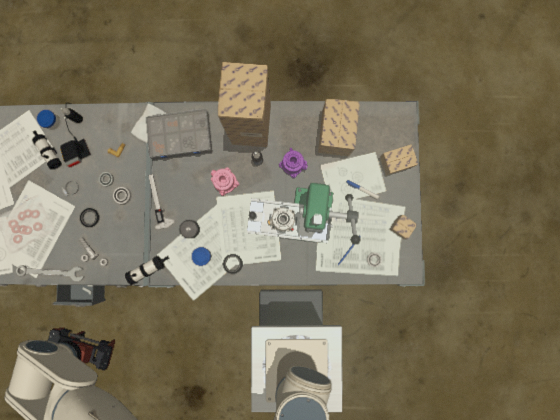

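The side and top views show the green press: in the top view the head is near (317,207), the push post near (253,216) and the handle near (350,215). I'll take enlarged crops.

Run:
```python
from h import *
a=cv2.imread("pics/top0.png")[160:280,230:380]; b=cv2.imread("pics/side0.png")[190:310,220:360]
cv2.imwrite("pics/topc.png",cv2.resize(a,None,fx=5,fy=5,interpolation=2)); cv2.imwrite("pics/sidec.png",cv2.resize(b,None,fx=5,fy=5,interpolation=2))
```

```text
(no output)
```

View pics/topc.png

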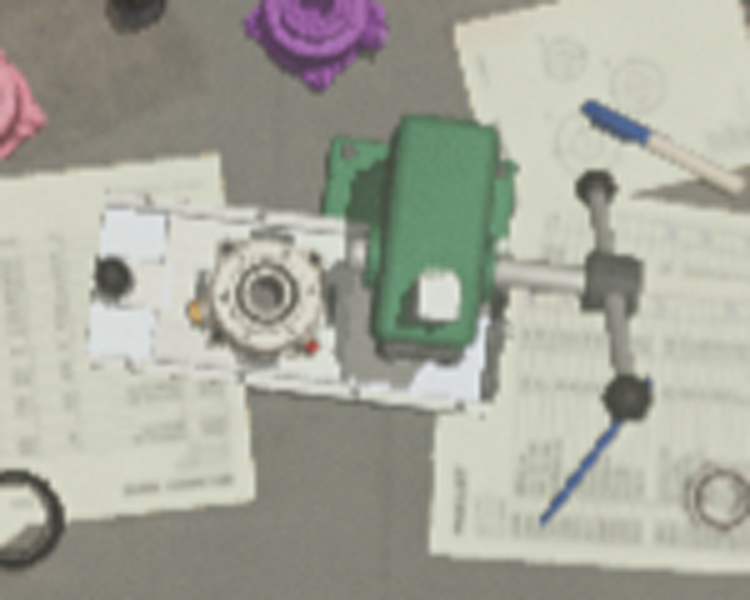

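View pics/sidec.png

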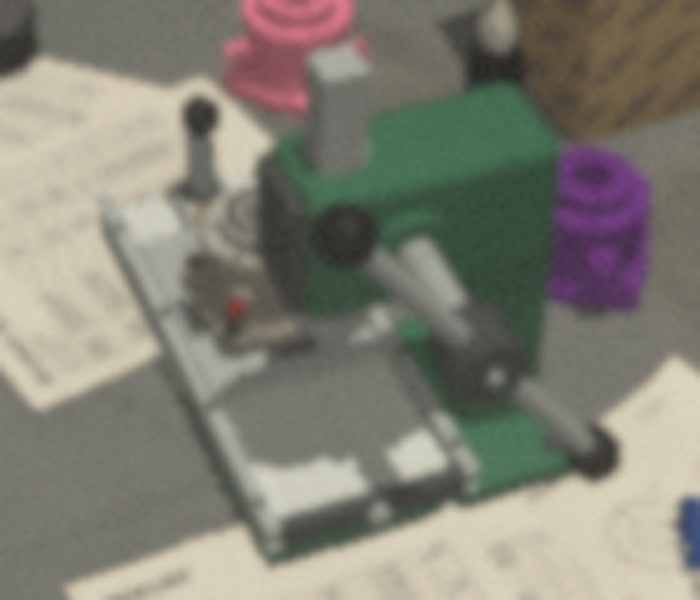

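```bash
cat > fit.py <<'E'
from h import *
from scipy.optimize import least_squares
def pts(q):
    e=1.012-q; c,s=np.cos(e)*122,np.sin(e)*122
    return dict(post=(0,205,88.5),near=(28-c,-115,175+s),far=(28+c,-115,175-s),hubf=(28,-132,175),ram=(0,0,280-16*q),
      fl=(116,32,215),fr=(116,-32,215),nl=(-33,32,215),nr=(-33,-32,215))
def W(p,P):
    P=np.array(P,float).reshape(-1,3); c,s=np.cos(p[2]),np.sin(p[2])
    return np.c_[p[0]+c*P[:,0]-s*P[:,1],p[1]+s*P[:,0]+c*P[:,1],P[:,2]]
E
python3 - <<'E'
from fit import *
T=dict(post=(114,276),near=(628,397),far=(597,187),ram=(438,297),fl=(405,118),fr=(495,126))
S=dict(post=(201,116),near=(345,236),far=(594,449),hubf=(497,377))
O=[("top",k,(230+u/5-.4,160+v/5-.4)) for k,(u,v) in T.items()]+[("side",k,(220+u/5-.4,190+v/5-.4)) for k,(u,v) in S.items()]
def r(p):
    Q=pts(p[3]); return np.concatenate([proj(n,W(p,Q[k]))[0]-o for n,k,o in O])
f=min((least_squares(r,[550,-50,y,.1],loss='soft_l1') for y in(0,.2,-.2)),key=lambda f:f.cost)
print(f.x,f.cost)
for (n,k,o),e in zip(O,r(f.x).reshape(-1,2)): print(n,k,e.round(1))
p=f.x;Q=pts(p[3])
for k in Q: print(k,W(p,Q[k]).round(0))
E
```

```text
[ 5.16349364e+02 -5.21456035e+01 -1.23943304e-01  7.75868344e-02] 4.779575258571683
top post [-0.7 -0.1]
top near [-0.2 -0.1]
top far [-0.5 -0.1]
top ram [ 0.2 -0.1]
top fl [-1.3 -1.9]
top fr [ 1.4 -1.1]
side post [-0.6  0.7]
side near [-0.1  0.7]
side far [-0.   1.2]
side hubf [-0.6  0.3]
post [[542. 151.  88.]]
near [[ 458. -161.  273.]]
far [[ 602. -179.   77.]]
hubf [[ 528. -187.  175.]]
ram [[516. -52. 279.]]
fl [[635. -35. 215.]]
fr [[628. -98. 215.]]
nl [[488. -16. 215.]]
nr [[480. -80. 215.]]
```

The press sits at about (516, -52), with yaw -7.1° and the handle at about 0.08. Next I'll work out the waypoints.

Run:
```python
from fit import *
p=(516.3,-52.1,-.124)
print("pre-post",W(p,(0,240,64)),"end",W(p,(0,123,64)))
print("near high",W(p,(28-50,-115,330)))
for e in np.arange(.95,-.36,-.13):
    A=95*np.cos(e)-13.5 if e>0 else 80
    z=max((A+13.5)*np.tan(e),(A-13.5)*np.tan(e))+6.5/np.cos(e)
    print("e%.2f near"%e,W(p,(28-A,-115,175+z+14)).round(0),"far@elev",W(p,(28+A,-115,175+z+14)).round(0))
```

```text
pre-post [[545.98379365 186.057243    64.        ]] end [[531.51294425  69.95558704  64.        ]]
near high [[ 480.24543493 -163.49599785  330.        ]]
e0.95 near [[ 488. -165.  277.]] far@elev [[ 571. -175.  277.]]
e0.82 near [[ 479. -163.  268.]] far@elev [[ 581. -176.  268.]]
e0.69 near [[ 471. -162.  258.]] far@elev [[ 589. -177.  258.]]
e0.56 near [[ 463. -161.  247.]] far@elev [[ 596. -178.  247.]]
e0.43 near [[ 458. -161.  236.]] far@elev [[ 602. -179.  236.]]
e0.30 near [[ 453. -160.  224.]] far@elev [[ 607. -179.  224.]]
e0.17 near [[ 450. -160.  212.]] far@elev [[ 609. -180.  212.]]
e0.04 near [[ 449. -160.  199.]] far@elev [[ 611. -180.  199.]]
e-0.09 near [[ 450. -160.  190.]] far@elev [[ 609. -180.  190.]]
e-0.22 near [[ 450. -160.  181.]] far@elev [[ 609. -180.  181.]]
e-0.35 near [[ 450. -160.  172.]] far@elev [[ 609. -180.  172.]]
```

Request:
servo_tool:
  plan:
    - [1, [32, -36, 0], -7]
    - [1, [64, -72, 0], -14]
    - [1, [90, -102, 0], -21]
    - [1, [115, -130, 0], -28]
    - [1, [140, -158, 0], -35]
    - [1, [165, -186, 0], -42]
    - [1, [190, -214, 0], -49]
    - [1, [215, -242, 0], -56]
    - [1, [240, -270, 0], -63]
    - [1, [265, -298, 0], -70]

```text
t: 0.93
ee_pos: [428.1, 303.8, 236.5]
orientation: [-2.131, -2.309, 0.0]
ft_force: [0.1, -0.8, -1.3]
width: 24.4
grasp_force: 0.0
```

Request:
servo_tool:
  plan:
    - [1, [28, -28, 0], -6]
    - [1, [56, -56, 0], -12]
    - [1, [84, -84, 0], -12]
    - [1, [112, -112, 0], -12]
    - [1, [119, -119, -20], -12]
    - [1, [119, -119, -60], -12]
    - [1, [119, -119, -100], -12]
    - [1, [119, -119, -135], -12]
    - [1, [119, -119, -160], -12]
    - [1, [119, -119, -173], -12]

```text
t: 1.77
ee_pos: [544.1, 185.7, 60.0]
orientation: [-2.353, -2.079, 0.008]
ft_force: [-1.1, 0.0, -0.1]
width: 0.8
grasp_force: 0.0
```

Run:
```python
from h import *
a=ctrl.get_image("side")[150:310,200:360]; b=ctrl.get_image("top")[130:290,230:390]
cv2.imwrite("pics/c1.png",cv2.resize(np.hstack([a,b]),None,fx=2.5,fy=2.5,interpolation=2))
```

```text
(no output)
```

View pics/c1.png

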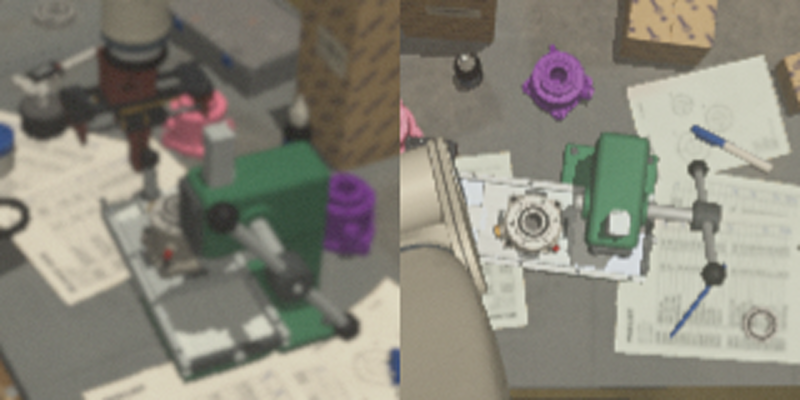

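The finger stands just left of the post and in line with it: the post's ball is at about (143,158) in the side half of the picture. Pushing now.

Request:
servo_tool:
  plan:
    - [1, [-0.7, -6, 0], 0]
    - [1, [-2, -16, 0], 0]
    - [1, [-3.2, -26, 0], 0]
    - [1, [-4.5, -36, 0], 0]
    - [1, [-5.7, -46, 0], 0]
    - [1, [-7, -56, 0], 0]
    - [1, [-8.2, -66, 0], 0]
    - [1, [-9.5, -76, 0], 0]
    - [1, [-10.7, -86, 0], 0]
    - [1, [-12, -96, 0], 0]

```text
t: 2.7
ee_pos: [534.2, 89.4, 63.7]
orientation: [2.354, 2.08, 0.0]
ft_force: [1.1, 1.7, 1.7]
width: 0.4
grasp_force: 1.1
```

Request:
servo_tool:
  plan:
    - [1, [-0.5, -4, 0], 0]
    - [1, [-1, -8, 0], 0]
    - [1, [-1.5, -12, 0], 0]
    - [1, [-1.9, -15, 0], 0]
    - [1, [-2.1, -17, 0], 0]
    - [1, [-2.1, -17, 0], 0]

```text
t: 3.2
ee_pos: [531.9, 74.5, 63.5]
orientation: [-2.353, -2.079, -0.001]
ft_force: [-0.2, 7.3, -1.7]
width: 0.3
grasp_force: 3.9
```

Request:
servo_tool:
  plan:
    - [1, [-0.2, -2, 0], 0]
    - [1, [-0.5, -4, 0], 0]
    - [1, [-0.5, -4, 0], 0]
    - [1, [-0.5, -4, 0], 0]

```text
t: 3.53
ee_pos: [531.9, 74.0, 63.6]
orientation: [-2.352, -2.077, -0.006]
ft_force: [-0.6, 30.8, -2.2]
width: 0.3
grasp_force: 15.2
```

At the stop: 31 N with no further motion. Backing off, going up, and across to the handle.

Request:
servo_tool:
  plan:
    - [1, [1, 8, 0], 0]
    - [1, [3, 25, 0], 0]
    - [1, [3, 25, 30], 0]
    - [1, [3, 25, 70], 0]
    - [1, [3, 25, 110], 0]
    - [1, [3, 25, 150], 0]
    - [1, [3, 25, 190], 0]
    - [1, [3, 25, 230], 0]
    - [1, [3, 25, 265], 0]
    - [1, [3, 25, 276], 0]

```text
t: 4.37
ee_pos: [536.8, 94.8, 345.7]
orientation: [2.35, 2.078, 0.011]
ft_force: [-0.4, -0.0, 0.5]
width: 0.2
grasp_force: 0.0
```

Request:
servo_tool:
  plan:
    - [1, [-6, -32, 0], 0]
    - [1, [-12, -68, 0], 0]
    - [1, [-18, -104, 0], 0]
    - [1, [-24, -140, 0], 0]
    - [1, [-30, -176, 0], 0]
    - [1, [-36, -212, 0], 0]
    - [1, [-42, -245, 0], 0]
    - [1, [-46, -258, 0], 0]
    - [1, [-46, -258, 0], 0]
    - [1, [-46, -258, -20], 0]

```text
t: 5.2
ee_pos: [490.2, -164.7, 322.0]
orientation: [2.353, 2.075, 0.004]
ft_force: [0.7, -1.1, 0.4]
width: 0.6
grasp_force: 0.0
```

Run:
```python
from h import *
print(ctrl.get_obs()['ee_pos'])
a=ctrl.get_image("side")[150:310,200:360]; b=ctrl.get_image("top")[130:290,230:390]
cv2.imwrite("pics/c2.png",cv2.resize(np.hstack([a,b]),None,fx=2.5,fy=2.5,interpolation=2))
```

```text
[ 490.16756382 -164.72441138  321.97154333]
```

View pics/c2.png

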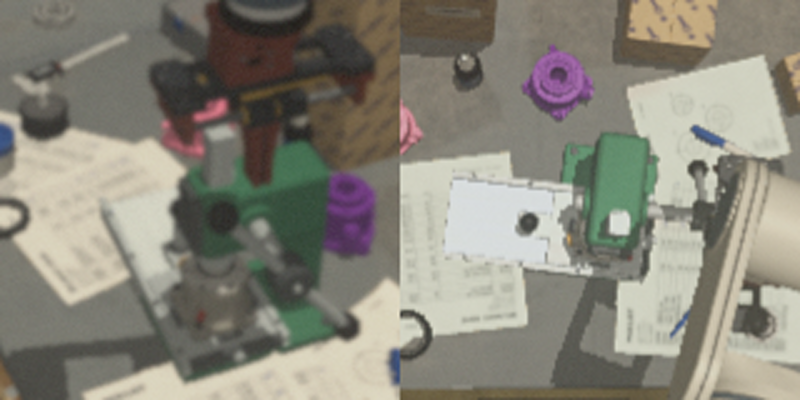

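The nest is in, and the finger hangs above the near arm in line with it. Following the arc down.

Request:
servo_tool:
  plan:
    - [1, [0, -1, -22], 0]
    - [1, [0, -1, -36], 0]
    - [1, [-1, -1, -43], 0]
    - [1, [-5, 0, -47.5], 0]
    - [1, [-9, 0, -52], 0]
    - [1, [-13, 0.5, -57], 0]
    - [1, [-17, 1, -62], 0]
    - [1, [-21, 1.5, -67.5], 0]
    - [1, [-25, 2, -73], 0]
    - [1, [-25, 2, -73], 0]

```text
t: 6.13
ee_pos: [462.2, -161.1, 245.6]
orientation: [-2.353, -2.079, 0.002]
ft_force: [-0.7, -0.2, -0.4]
width: 0.3
grasp_force: 0.0
```

Request:
servo_tool:
  plan:
    - [1, [-2.5, 0, -5.5], 0]
    - [1, [-5, 0, -11], 0]
    - [1, [-7.5, 0.5, -17], 0]
    - [1, [-10, 1, -23], 0]
    - [1, [-11.5, 1, -29], 0]
    - [1, [-13, 1, -35], 0]
    - [1, [-13.5, 1, -41], 0]
    - [1, [-14, 1, -48], 0]
    - [1, [-14, 1, -48], 0]

```text
t: 6.88
ee_pos: [448.8, -160.2, 197.5]
orientation: [-2.353, -2.079, 0.002]
ft_force: [-0.2, -0.4, 1.1]
width: -0.2
grasp_force: 0.4
```

Request:
servo_tool:
  plan:
    - [1, [0, 0, -3], 0]
    - [1, [0, 0, -6], 0]
    - [1, [0, 0, -9], 0]

```text
t: 7.13
ee_pos: [449.0, -160.3, 189.5]
orientation: [-2.353, -2.08, 0.001]
ft_force: [-4.4, 0.8, 6.1]
width: 0.3
grasp_force: 3.2
```

Run:
```python
from h import *
a=ctrl.get_image("side")[170:310,220:380]
cv2.imwrite("pics/c3.png",cv2.resize(a,None,fx=4,fy=4,interpolation=2))
```

```text
(no output)
```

View pics/c3.png

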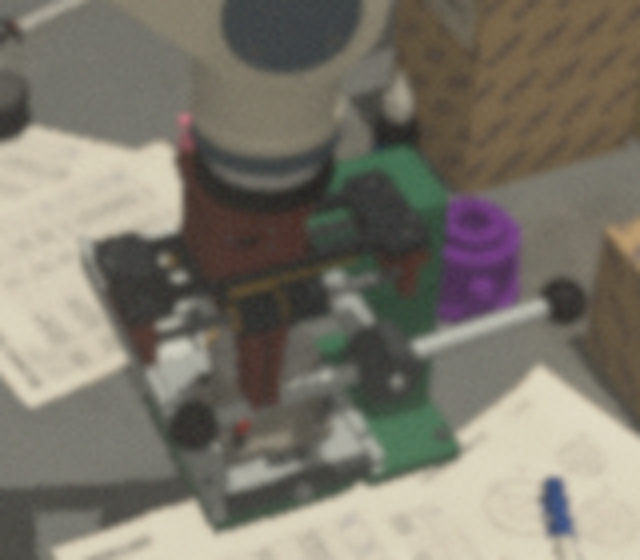

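The near arm is being pressed at 6 N, and the far ball has risen to (566,300) in the crop. Continuing.

Request:
servo_tool:
  plan:
    - [1, [0, 0, -3], 0]
    - [1, [0, 0, -6], 0]
    - [1, [0, 0, -9], 0]
    - [1, [0, 0, -11], 0]

```text
t: 7.52
ee_pos: [449.7, -160.4, 178.7]
orientation: [-2.354, -2.08, 0.0]
ft_force: [-2.6, 1.0, 6.3]
width: 0.3
grasp_force: 3.2
```

Request:
servo_tool:
  plan:
    - [1, [0, 0, -2], 0]
    - [1, [0, 0, -4], 0]
    - [1, [0, 0, -4], 0]

```text
t: 7.77
ee_pos: [450.2, -160.5, 174.8]
orientation: [2.354, 2.08, 0.001]
ft_force: [-1.6, 1.0, 3.5]
width: 0.1
grasp_force: 1.9
```

Request:
servo_tool:
  plan:
    - [1, [0, 0, -2], 0]
    - [1, [0, 0, -4], 0]
    - [1, [0, 0, -6], 0]

```text
t: 8.02
ee_pos: [451.1, -160.7, 170.4]
orientation: [2.352, 2.079, 0.003]
ft_force: [-6.5, 4.3, 31.4]
width: 0.6
grasp_force: 16.0
```

Request:
servo_tool:
  plan:
    - [1, [0, 0, -1.5], 0]
    - [1, [0, 0, -1.5], 0]
    - [1, [0, 0, -1.5], 0]

```text
t: 8.27
ee_pos: [451.2, -160.7, 169.9]
orientation: [2.352, 2.079, 0.003]
ft_force: [-7.9, 4.8, 30.9]
width: 0.3
grasp_force: 15.9
```

Run:
```python
from fit import *
p=(516.3,-52.1,-.124)
a=ctrl.get_image("side")[170:310,220:380]
cv2.imwrite("pics/c4.png",cv2.resize(a,None,fx=4,fy=4,interpolation=2))
for q in (1.1,1.2,1.25,1.3,1.35): print(q,(proj("side",W(p,pts(q)["far"]))-[220,170])*4, (proj("side",W(p,pts(q)["near"]))-[220,170])*4)
```

```text
1.1 [[560.14888689 299.36579366]] [[192.40502382 429.07376557]]
1.2 [[560.12132475 285.51280505]] [[195.12767699 442.53261016]]
1.25 [[559.44559336 278.78757603]] [[197.18457616 448.89090933]]
1.3 [[558.3239475  272.21993819]] [[199.69156766 454.98291431]]
1.35 [[556.7541595  265.82748825]] [[202.63712548 460.79577722]]
```

View pics/c4.png

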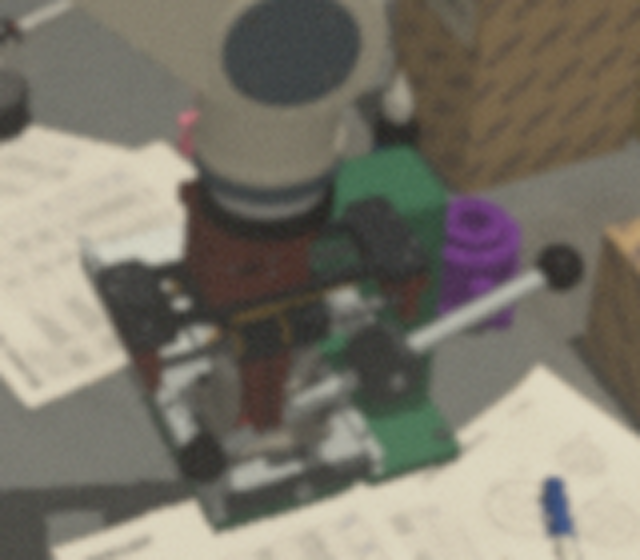

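The handle is at about 1.31 and hard against the stop (31 N, no motion), so the bearing is seated. Now lifting and going over to the far arm.

Request:
servo_tool:
  plan:
    - [1, [0, 0, 20], 0]
    - [1, [0, 0, 55], 0]
    - [1, [0, 0, 95], 0]
    - [1, [0, 0, 130], 0]
    - [1, [20, -2, 133], 0]
    - [1, [55, -7, 133], 0]
    - [1, [90, -11, 133], 0]
    - [1, [125, -15, 133], 0]
    - [1, [155, -19, 133], 0]
    - [1, [158, -19, 133], 0]

```text
t: 9.15
ee_pos: [612.1, -180.0, 299.5]
orientation: [2.352, 2.08, 0.003]
ft_force: [-1.0, 0.2, -0.8]
width: 0.3
grasp_force: 0.0
```

Request:
servo_tool:
  plan:
    - [1, [0, 0, -20], 0]
    - [1, [0, 0, -45], 0]
    - [1, [0, 0, -65], 0]
    - [1, [0, 0, -76], 0]
    - [1, [1, 0, -82], 0]
    - [1, [2, 0, -88], 0]
    - [1, [3, 0, -94], 0]
    - [1, [3, 0, -101], 0]
    - [1, [2, 0, -106], 0]
    - [1, [2, 0, -110], 0]

```text
t: 9.98
ee_pos: [610.9, -179.8, 190.7]
orientation: [2.352, 2.079, 0.003]
ft_force: [2.0, -1.5, 3.9]
width: 0.7
grasp_force: 1.5
```

Request:
servo_tool:
  plan:
    - [1, [0, 0, -5], 0]
    - [1, [0, 0, -10], 0]
    - [1, [0, 0, -15], 0]
    - [1, [0, 0, -20], 0]
    - [1, [0, 0, -25], 0]
    - [1, [0, 0, -30], 0]

```text
t: 10.48
ee_pos: [609.2, -179.3, 159.4]
orientation: [-2.353, -2.08, 0.001]
ft_force: [0.2, 0.3, 4.6]
width: 0.5
grasp_force: 1.4
```

Run:
```python
from fit import *
p=(516.3,-52.1,-.124)
print(ctrl.get_obs()['ee_pos'])
a=ctrl.get_image("side")[170:310,220:380]
cv2.imwrite("pics/c5.png",cv2.resize(a,None,fx=4,fy=4,interpolation=2))
for q in (.4,.5,.6,.7,.8,.9): print(q,(proj("side",W(p,pts(q)["far"]))-[220,170])*4, (proj("side",W(p,pts(q)["near"]))-[220,170])*4)
```

```text
[ 609.21232786 -179.29632426  159.41592573]
0.4 [[515.38044388 400.67879009]] [[227.96644501 318.86787633]]
0.5 [[526.06373609 386.63270039]] [[217.11904372 335.12107358]]
0.6 [[535.46531698 372.24315883]] [[208.10743451 351.51704364]]
0.7 [[543.48926009 357.62582897]] [[201.01126459 367.86031005]]
0.8 [[550.04637367 342.90151802]] [[195.88203904 383.9616545 ]]
0.9 [[555.05524456 328.19593342]] [[192.74368959 399.64102482]]
```

View pics/c5.png

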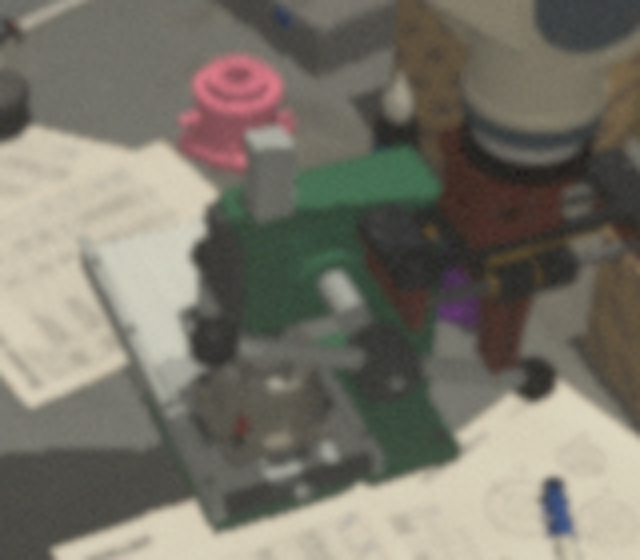

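The near ball is at (213,337), so the handle is at about 0.53 and the ram about 12 mm clear. I'll go a little further for margin, then lift off.

Request:
servo_tool:
  plan:
    - [1, [0, 0, -4], 0]
    - [1, [0, 0, -8], 0]
    - [1, [0, 0, -8], 0]
    - [1, [0, 0, 20], 0]
    - [1, [0, 0, 55], 0]
    - [1, [0, 0, 95], 0]
    - [1, [0, 0, 135], 0]
    - [1, [0, 0, 170], 0]
    - [1, [0, 0, 190], 0]
    - [1, [0, 0, 190], 0]

```text
t: 11.37
ee_pos: [611.7, -180.1, 356.0]
orientation: [2.348, 2.075, 0.007]
ft_force: [-0.1, 0.1, 0.3]
width: 0.2
grasp_force: 0.0
```

Run:
```python
from h import *
o=ctrl.get_obs();print(o['t'],o['ee_pos'],o['ft_force'])
a=ctrl.get_image("side")[170:310,220:380]
cv2.imwrite("pics/c6.png",cv2.resize(a,None,fx=4,fy=4,interpolation=2))
```

```text
11.3667 [ 611.74085641 -180.06036102  355.97274105] [-0.09140459  0.06107119  0.25129663]
```

View pics/c6.png

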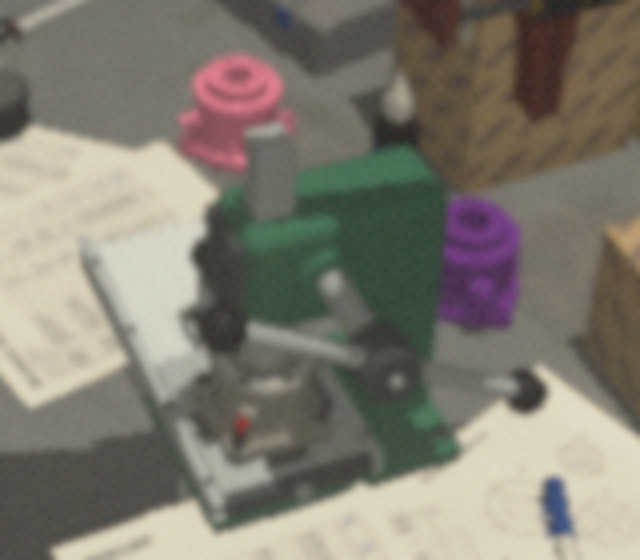

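The near ball is at (222,327) and the far ball at (525,390), which puts the handle at about 0.46. The ram is about 13 mm clear and the arm touches nothing.

```bash
python3 -c "
from workcell import ctrl
print(ctrl.close_job())"
```

```text
the job is handed in; nothing more can be done
None
```

I handed the job in at about 11.4 s of the 61 s allowed: the nest is against its stop, the bearing is pressed to a hard stop, and by the camera the ram stands about 13 mm clear, but no verdict came back.

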